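# Fill the jar and hold the index pin out

### The arm

A 6-joint arm with a two-finger parallel gripper is mounted at the origin on the work surface. World frame = base frame: x ahead of the robot, y to its left, z up, the work surface at z = 0. Lengths are in mm, angles in rad, forces in N, time in s.
With the tool pointing down it reaches from about 350 to 775 mm from the base axis. Payload 7.3 kg.
Tool frame: the origin (TCP) lies between the finger pads; the fingertips stand 14 mm ahead of it and the grasp point (between the pads) lies 5 mm behind it; z points along the fingers, y is the line along which they close (so a half turn about z gives the same grasp; the last joint's range is limited). The gripper opens to 92 mm and grips with 3 to 60 N. Pads are 19 mm wide; open, the fingers measure 130 mm over their backs; the gripper's body (75 mm by 190 mm) begins 47 mm behind the grasp point.
Start: joints at [-1.49, 0.342, 1.524, -0, 1.275, -0.146], TCP at [118.073, -511.568, 240.741] pointing down, gripper open.
Joint ranges: [-2.53, 2.53], [-0.77, 2.02], [0.04, 2.7], [-1, 4.14], [0.28, 2.66], [-3.11, 3.11]. Speed limits (rad/s): [2.57, 2.57, 3.14, 3.14, 3.14, 3.14].

### API

Orientations are given as [roll, pitch, yaw] about the fixed x, y, z axes, in that order (R = Rz(yaw) Ry(pitch) Rx(roll)).
In Python, from plant import get_obs, cams, close_job gives the robot as it stands. The module is installed in compiled form; this text tells all that it offers.
- The arm moves only by the shell command python3 -m creep 'ROWS'. ROWS is JSON, a list of rows, each an object of numbers: "hand": the opening, from 0 (shut) to 1 (fully open); "tx", "ty", "tz": the shift along the tool's x, y, z in m; "spin": the turn about the tool's z in degrees. In form: [{"hand": .., "tx": .., "ty": .., "tz": .., "spin": ..}, ...]. A call has 1 to 5 rows; each row shifts and turns the commanded pose from where the row before left it, along the tool's axes as they then stand; what a row does not reach is not made up. A row lasts 1/8 s, in which the tool goes at most 62.5 mm and 10.7 degrees, less where a joint would pass 70% of its speed; a pose out of reach is approached as far as the arm can. A call is refused whole if a number of a shift passes 0.0625 or a number of a turn 10.7, either way. A call with a gripper value outside its range is refused whole. The fingers move at their own pace and stop on an object; the grip force is fixed at half the most. Time passes only in rows, so rows that do not move let the fingers close. It gives the time, the measured TCP pose, the force, the opening and the grip force at its end, in the units of the state.
- get_obs(): the state, without advancing time (a new reading comes with each control period).
- cams.capture(name): name is "scene" or "side" or "wrist"; returns a dict with "color" (400x640x3 uint8, red, green, blue), "K" (3x3 intrinsics, pixels), "R" (3x3) and "t" (3): a world point X has camera coordinates R X + t. Camera axes: x right, y down, z forward; pixel columns grow to the right and rows downward; lengths in mm; the calibration is good to about 2 mm. A picture is of the moment at which its call begins. There is no depth.
- close_job(): hands the job in; it is judged then, once.
The state is a dict: "time": time; "joint_positions": joint angles; "dq": joint speeds; "tau": joint torques, N m; "tool_pos": TCP position; "tcp_rot": TCP orientation; "contact_force": force on the tool from outside, world axes, zero at the start; "moment": the same for the moment, N m; "grip_width": finger opening in mm; "finger_force": force on a finger pad.
Only numpy, scipy, OpenCV 4.12 (cv2) and the standard library are available. Lean on these libraries where they do the work, as an engineer would, in place of code of your own. Each camera call takes 0.05 s, during which the arm holds its last target. There are 200 camera calls.

### The job

Pour all four steel balls from the hand scoop through the funnel into the jar beneath it, leaving the turntable's spring-loaded index pin home while you pour, and set the empty scoop down upright on the bench. Then pull the index pin's black knob straight up, fully back to its stop, and keep holding it there so that I can turn the table to the next jar: finish while still gripping the knob with the pin held out. Leave the glass jar, the spool and the carton that stand nearby where they are.

Things in the scene. Friction and masses are not known exactly. Their poses are not given: they have to be found in the camera images.
- station: Fixed filling station: dark steel base plate 240 (x) x 350 (y) x 14 mm; on it a round aluminium turntable (230 mm, top at 30 mm) with three clear jars (50 mm outside, rims at 104 mm), an aluminium funnel on its +y side (post at y = 155 mm, 130 mm high) and the index plunger on its -y side (post at y = -150 mm, 90 mm high). Origin on the bench under its centre, the turntable's axis; z up.
- funnel_mouth (a point): Centre of the funnel's round mouth, in the plane of its rim, 168 mm above the bench and 70 mm from the station's origin along its +y. The mouth is 130 mm across outside (about 124 inside); the cone slopes 45 degrees to a 34 mm wide outlet just above the jar.
- jar_floor (a point): Centre of the inner floor (34 mm above the bench) of the jar that stands straight under the funnel; the jar is part of the turntable, 44 mm inside and 70 mm deep.
- plunger (a joint): Travel of the index plunger in m: 0 with its pin seated 12 mm deep in its hole in the turntable, growing as it is pulled straight up, stop at 0.025. A spring pushes it down with 6 N when seated, 11 N at the stop; let go, it snaps back.
- knob (a point): Middle of the plunger's black knob: plain upright cylinder, 30 mm diameter, 30 mm high (125 to 155 mm above the bench when seated), at y = -90 mm of the station. It moves with the plunger. Under it 29 mm of thin stem, then a steel sleeve (24 mm diameter, top at 96 mm) on an arm from the -y side. Free on both sides along the station's x. Axes as the station's.
- scoop: Steel parts scoop standing on the bench, 160 g, 156 mm long. Origin on its underside; x to the open pouring lip, y across, z up. Pan x = -55 to +65 mm, 68 mm wide inside, 44 at the lip; walls 50 mm high. The floor rises 12 degrees to the lip (8 mm high at the back, 33.5 at the lip): the balls lie at the back and roll out when the lip is tipped down over 12 degrees; 40 empties it.
- scoop_grip (a point): Grip point of the scoop's handle, at x = -74, y = 0, z = 75 mm of the scoop. The handle is an upright wooden block 14 mm thick (scoop y), 34 mm long (scoop x), from 23 to 95 mm above the underside. Axes as the scoop's.
- scoop_lip (a point): Middle of the scoop's pouring lip, at x = +65, y = 0, z = 33.5 mm of the scoop. Axes as the scoop's.
- ball0_center (a point): Centre of one of four like loose steel balls, 16 mm diameter, 17 g, lying in the scoop at the start.
- ball1_center (a point): Centre of one of four like loose steel balls, 16 mm diameter, 17 g, lying in the scoop at the start.
- ball2_center (a point): Centre of one of four like loose steel balls, 16 mm diameter, 17 g, lying in the scoop at the start.
- ball3_center (a point): Centre of one of four like loose steel balls, 16 mm diameter, 17 g, lying in the scoop at the start.
- screw_jar: Bystander: closed glass jar, 66 mm diameter, 95 mm high, loose on the bench. Origin under its centre.
- spool: Bystander: spool of copper-coloured wire between black flanges, standing on a flange, 72 mm diameter, 50 mm high, loose. Origin under its centre.
- carton: Bystander: cardboard carton 70 x 90 x 60 mm high, loose. Origin under its centre.
There are look-alikes about, which are no part of the job. Of the things like the scoop, leave any that is blue or pink; of the rest the larger one is meant.

How it is judged (in metres and radians):
On the way, in this order (a step that is already met when the one before it is completed fails the run):
1. all four balls are in the jar under the funnel, the index pin still seated (horizontal distance between each of ball0_center, ball1_center, ball2_center, ball3_center and jar_floor below 0.02 m and height (world z) of ball0_center between 0.035 and 0.09 m and height (world z) of ball1_center between 0.035 and 0.09 m and height (world z) of ball2_center between 0.035 and 0.09 m and height (world z) of ball3_center between 0.035 and 0.09 m and value of joint plunger below 0.006 m), for 0.2 s.
2. the scoop stands upright on the bench, let go (height (world z) of scoop between -0.008 and 0.008 m and angle between scoop's own z axis and vertical below 0.12 rad and contact force between the fingers and scoop below 0.1 N and value of joint plunger below 0.006 m), for 0.1 s.
3. the index pin is pulled fully back by the gripper (value of joint plunger above 0.021 m and contact force between the fingers and plunger above 2 N), for 0.3 s.
At the end, for the whole second after the job is handed in: The plunger is held by the fingers (more than 2 N of contact) at least 21 mm up of its 25 mm travel, all four balls lie in the jar under the funnel (centres within 20 mm of its axis and below its rim), and the scoop stands at rest upright (within 0.12 rad) on the bench, released (all of step 3 and horizontal distance between each of ball0_center, ball1_center, ball2_center, ball3_center and jar_floor below 0.02 m and height (world z) of ball0_center between 0.035 and 0.09 m and height (world z) of ball1_center between 0.035 and 0.09 m and height (world z) of ball2_center between 0.035 and 0.09 m and height (world z) of ball3_center between 0.035 and 0.09 m and contact force between scoop and plunger below 0.1 N and height (world z) of scoop between -0.008 and 0.008 m and angle between scoop's own z axis and vertical below 0.12 rad and linear speed of scoop below 0.02 m/s and contact force between the arm and scoop below 0.1 N); the arm keeps its last pose, push and grip.
It fails at once if the bystander screw_jar is moved more than 30 mm or tipped (distance of screw_jar from where it was at the start of the episode above 0.03 m or angle between screw_jar's own z axis and vertical above 0.4 rad).
It fails at once if the bystander spool is moved more than 30 mm or tipped (distance of spool from where it was at the start of the episode above 0.03 m or angle between spool's own z axis and vertical above 0.4 rad).
It fails at once if the bystander carton is moved more than 30 mm or tipped (distance of carton from where it was at the start of the episode above 0.03 m or angle between carton's own z axis and vertical above 0.4 rad).
It also fails if it takes over 72 s, if anything falls off the work surface, if the arm or the gripper's body presses on something with over 40 N, if the wrist force passes 120 N, or if a joint passes its speed limit or range.

## Working session

There is one attempt and no reset: what is moved stays moved. The work goes in short steps, Python scripts to look and compute and a shell command to move; the robot and the scene stay as the last step left them, time stands still between calls to the robot, and variables do not carry over. Pictures are saved under pics/ and viewed, at most 10 in all, crops included, and the job is handed in when it is done.

```bash
mkdir -p pics; python3 - <<'E'
from plant import get_obs, cams
import cv2,pickle
o=get_obs();print(o)
for n in ["scene","side","wrist"]:
    c=cams.capture(n);cv2.imwrite(f"pics/{n}0.png",c["color"][:,:,::-1]);pickle.dump(c,open(f"{n}0.pkl","wb"))
    print(n,c["K"],c["R"],c["t"])
E
```

```text
{'time': 0.0, 'joint_positions': array([-1.49000375e+00,  3.42726471e-01,  1.52501031e+00,  8.42440281e-06,
        1.27537357e+00, -1.45960151e-01]), 'dq': array([ 0.00074019,  0.00111228,  0.00076081,  0.00013957,  0.00143061,
       -0.00210421]), 'tau': array([ 2.44075673e-04, -4.31246281e+01, -2.44221425e+01,  7.16019818e-02,
        5.59651677e-02, -1.23589075e-04]), 'tool_pos': array([ 118.04153541, -511.1726165 ,  240.04533093]), 'tcp_rot': array([-3.14009227e+00, -2.28707474e-04,  2.26750100e-01]), 'contact_force': array([-0.4764428 , -0.45645882, -0.26246022]), 'moment': array([-0.04090819, -0.01941626, -0.05851732]), 'finger_force': 0.0, 'grip_width': 92.07702875709319}
scene [[382.38159462   0.         321.66793649]
 [  0.         382.38159462 195.08186063]
 [  0.           0.           1.        ]] [[ 0.8891856   0.45752324  0.00463246]
 [ 0.37311064 -0.71919712 -0.58612622]
 [-0.26483471  0.52290342 -0.81020651]] [-391.50411719 -207.7942372  1300.34729977]
side [[442.37753688   0.         318.56020304]
 [  0.         442.37753688 193.64938094]
 [  0.           0.           1.        ]] [[-0.93075769 -0.36516851 -0.01849555]
 [-0.23779772  0.64298351 -0.72802778]
 [ 0.27774515 -0.67321926 -0.68529809]] [408.69769689 268.02720903 878.92255497]
wrist [[355.13292289   0.         319.40897166]
 [  0.         355.13292289 194.82759624]
 [  0.           0.           1.        ]] [[ 0.22513517 -0.97432518 -0.00214638]
 [-0.93379321 -0.21639729  0.28496043]
 [-0.2781086  -0.06215033 -0.95853688]] [-523.37279305  -36.03146372  391.26536568]
```

View pics/scene0.png

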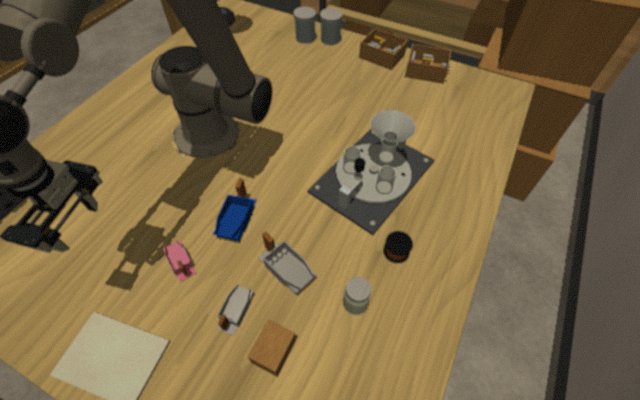

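View pics/side0.png

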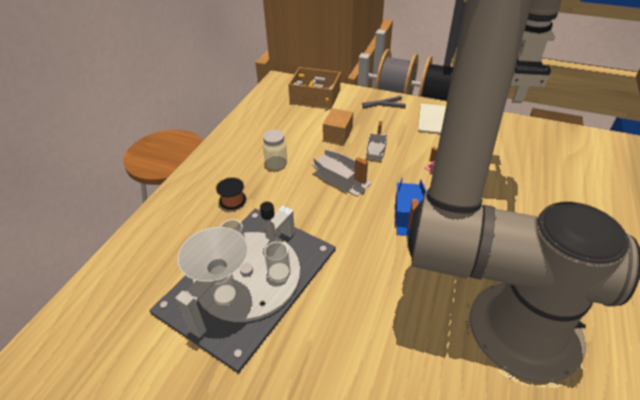

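Candidates for the scoop in the scene view: blue (235,217) and pink (180,260) are excluded. Of the two grey ones, (288,267) with its handle at (268,241) is larger than (236,308), so I choose (288,267). I'll check it with a close crop.

```bash
python3 - <<'E'
import cv2,numpy as np
a=cv2.imread("pics/scene0.png");b=cv2.imread("pics/side0.png")
r=lambda im,x,y,w,h,s:cv2.resize(im[y:y+h,x:x+w],None,fx=s,fy=s,interpolation=cv2.INTER_CUBIC)
# top: scoop scene (250,225) 80x75 & side (305,145) 80x75 ; x5
A=np.hstack([r(a,250,225,80,60,5),r(b,300,145,80,60,5)])
B=np.hstack([r(a,305,105,133,100,3),r(b,150,195,133,100,3)])
cv2.imwrite("pics/crop1.png",np.vstack([A,B[:,:800] if B.shape[1]>=800 else cv2.copyMakeBorder(B,0,0,0,800-B.shape[1],0)]))
E
```

```text
(no output)
```

View pics/crop1.png

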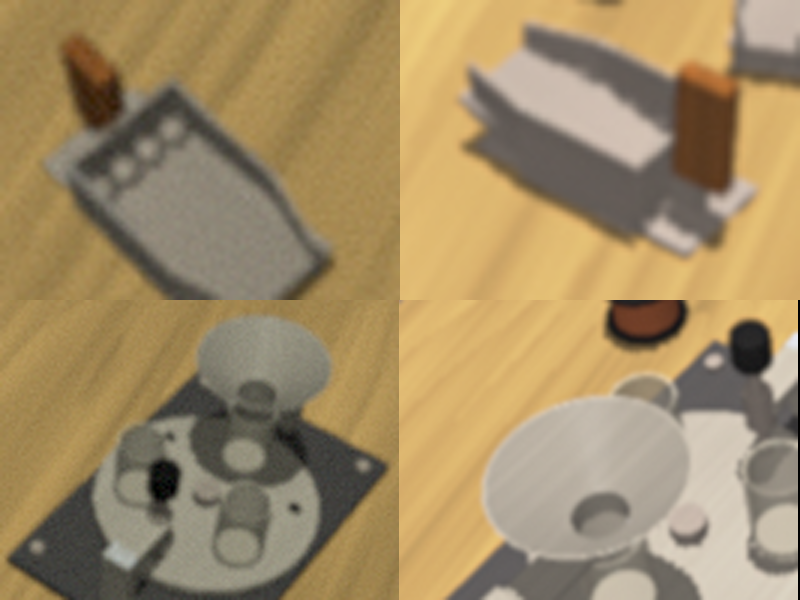

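The crop confirms it: the chosen large grey scoop holds the four balls (scene pixels about (269..285, 251..261)). Handle top is at scene (268,237) and side (362,161). Funnel rim centre is at scene (393,125) and side (212,254). Knob top is at scene (359,161) and side (266,206).

```bash
cat > h.py <<'E'
import numpy as np,pickle,cv2
def load(n): return pickle.load(open(n+".pkl","rb"))
def ray(c,p):
    d=c["R"].T@np.linalg.inv(c["K"])@np.array([p[0],p[1],1.]); return -c["R"].T@c["t"],d/np.linalg.norm(d)
def plane(c,p,z):
    o,d=ray(c,p); return o+d*(z-o[2])/d[2]
def tri(*cp):
    A=0;b=0
    for c,p in cp:
        o,d=ray(c,p);M=np.eye(3)-np.outer(d,d);A=A+M;b=b+M@o
    return np.linalg.solve(A,b)
def proj(c,X):
    q=c["K"]@(c["R"]@np.array(X,float)+c["t"]);return q[:2]/q[2]
E
python3 - <<'E'
from h import *
np.set_printoptions(precision=1,suppress=True)
S=load("scene0");D=load("side0")
def two(n,z,s,d): print(n,plane(S,s,z),plane(D,d,z),"tri",tri((S,s),(D,d)))
two("handle",95,(268.2,237),(361.6,160.6))
two("funnel",168,(393,125.3),(212,254))
two("knob",155,(359.3,161),(266.3,205.7))
for p in [(284.4,241),(265,259),(315.5,277)]: print("wall",plane(S,p,50))
for p in [(325,150.6),(314,159.4)]: print("lipwall side",plane(D,p,50))
for p in [(434,160.3),(307.7,191)]: print("plate",plane(S,p,14))
# fine: plate quad by mask
for n,c,p in [("jar",S,(357,281)),("spool",S,(398,241))]: print(n,plane(c,p,95 if n=="jar" else 50))
for p in [(270,322),(295,338),(275,370),(250,352)]: print("carton",plane(S,p,60))
E
```

```text
handle [ 436.3 -286.1   95. ] [ 430.  -280.6   95. ] tri [ 432.9 -284.7   90.7]
funnel [587.9 155.8 168. ] [583.4 162.4 168. ] tri [586.5 159.8 163.8]
knob [553.6  -0.7 155. ] [552.5   2.2 155. ] tri [553.3   0.7 153.4]
wall [ 462.5 -257.2   50. ]
wall [ 445.1 -324.7   50. ]
wall [ 581.9 -309.    50. ]
lipwall side [ 552.9 -341.6   50. ]
lipwall side [ 567.2 -295.1   50. ]
plate [724.3 229.4  14. ]
plate [425.5 -62.6  14. ]
jar [ 682.  -290.8   95. ]
spool [ 727.3 -120.1   50. ]
carton [ 543.1 -457.1   60. ]
carton [ 611.  -461.8   60. ]
carton [ 605.9 -538.5   60. ]
carton [ 538.8 -532.3   60. ]
```

The jar, spool, carton and decoy scoops are away from the planned paths. The moves only spin about tool z, so I can't tip the wrist. I plan to grip the handle and pivot the scoop in the grip by pushing its lip against the fixed knob post until the floor is about level. Then I'll roll the balls out over the funnel with short stops. First move: go above the handle.

```bash
python3 -m creep '[{"hand":1,"tx":0.051,"ty":-0.0213},{"tx":0.051,"ty":-0.0213},{"tx":0.051,"ty":-0.0213},{"tx":0.051,"ty":-0.0213},{"tx":0.051,"ty":-0.0213}]'; python3 -m creep '[{"tx":0.051,"ty":-0.0213},{"tx":0.051,"ty":-0.0213},{"spin":9.1},{"spin":9.1},{"spin":9.1}]'
python3 - <<'E'
from h import *; from plant import *
np.set_printoptions(precision=3,suppress=True)
o=get_obs();print(o["tool_pos"],o["tcp_rot"])
for n in ["wrist","scene"]:
    c=cams.capture(n);pickle.dump(c,open(n+"1.pkl","wb"));cv2.imwrite("pics/%s1.png"%n,c["color"][:,:,::-1])
    print(n,"handle guess",proj(c,[433,-285,95]))
S=load("scene0");print("blue",plane(S,(235,217),40),plane(S,(242,183),80))
E
```

```text
[ 118.035 -511.289  240.207] [-3.14  -0.     0.227]
wrist handle guess [  52.433 -437.356]
scene handle guess [267.303 236.143]
blue [ 299.384 -250.503   40.   ] [ 272.648 -165.368   80.   ]invalid input at $[0]: expected keys hand, tx, ty, tz, spin
invalid input at $[0]: expected keys hand, tx, ty, tz, spin
```

View pics/wrist1.png

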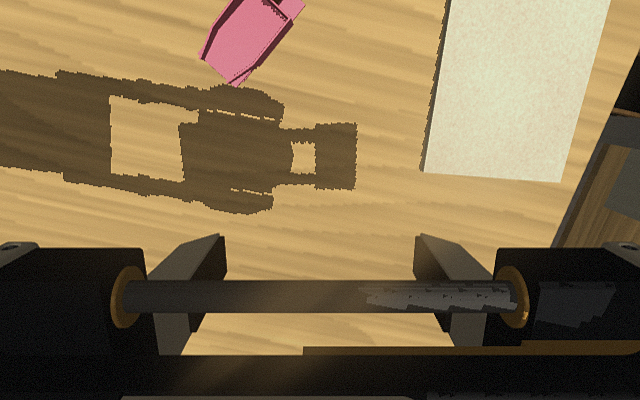

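The picture shows the wrist view still at the start pose, with pink at (250,40). The call was refused because every key must be given.

```bash
python3 -m creep '[{"hand":1,"tx":0.051,"ty":-0.0213,"tz":0,"spin":0},{"hand":1,"tx":0.051,"ty":-0.0213,"tz":0,"spin":0},{"hand":1,"tx":0.051,"ty":-0.0213,"tz":0,"spin":0},{"hand":1,"tx":0.051,"ty":-0.0213,"tz":0,"spin":0},{"hand":1,"tx":0.051,"ty":-0.0213,"tz":0,"spin":0}]'; python3 -m creep '[{"hand":1,"tx":0.04,"ty":-0.0213,"tz":0,"spin":0},{"hand":1,"tx":0.04,"ty":-0.0213,"tz":0,"spin":0},{"hand":1,"tx":0,"ty":0,"tz":0,"spin":9.1},{"hand":1,"tx":0,"ty":0,"tz":0,"spin":9.1},{"hand":1,"tx":0,"ty":0,"tz":0,"spin":9.1}]'
python3 - <<'E'
from h import *; from plant import *
np.set_printoptions(precision=3,suppress=True)
o=get_obs();print(o["tool_pos"],o["tcp_rot"])
for n in ["wrist","scene"]:
    c=cams.capture(n);pickle.dump(c,open(n+"1.pkl","wb"));cv2.imwrite("pics/%s2.png"%n,c["color"][:,:,::-1])
    print(n,"handle guess",proj(c,[433,-285,95]))
E
```

```text
time: 0.88
tool_pos: [343.9, -349.3, 240.8]
tcp_rot: [3.141, -0.0, 0.227]
contact_force: [1.2, -0.8, 0.2]
grip_width: 92.0
finger_force: 0.0
time: 1.5
tool_pos: [411.1, -290.7, 240.6]
tcp_rot: [-3.142, 0.0, -0.254]
contact_force: [0.6, 0.1, 0.4]
grip_width: 91.9
finger_force: 0.0
[ 411.059 -290.7    240.582] [-3.142  0.    -0.254]
wrist handle guess [307.025 160.819]
scene handle guess [267.303 236.143]
```

View pics/wrist2.png

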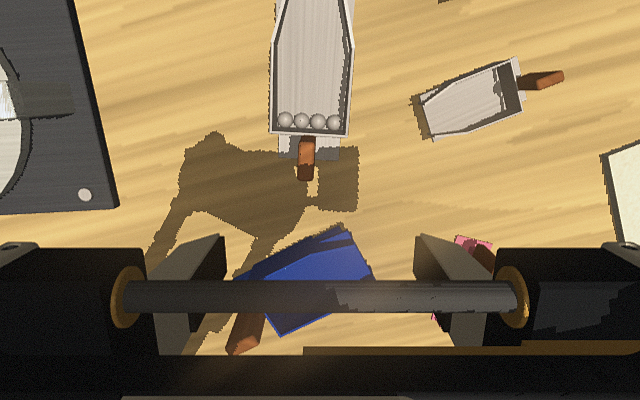

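The wrist view shows our scoop ahead: handle at (306,158), balls at (285..333,122), and pan back corners near (271,133) and (348,135).

```bash
python3 - <<'E'
from h import *
np.set_printoptions(precision=3,suppress=True)
W=load("wrist1");im=W["color"]
hsv=cv2.cvtColor(im,cv2.COLOR_RGB2HSV)
print(im[134:184:3,306].tolist())
m=cv2.inRange(hsv,(4,140,60),(14,255,255));m[:, :280]=0;m[:,330:]=0;m[195:]=0
n,l,s,c=cv2.connectedComponentsWithStats(m);print(s[1:],c[1:])
def P(p,z):return plane(W,p,z)
a,b=P((270.5,133),50),P((348.5,135.5),50);print(a,b,(a+b)/2, np.arctan2(*(a-b)[[0,1]])*-1)
for p in [(300,137),(314,137),(299,166),(313,166),(313,180)]:print(p,P(p,95))
l,r=P((285,0),50),P((342,0),50);print("lip side",l,r)
E
```

```text
[[208, 194, 175], [75, 52, 37], [70, 51, 36], [154, 97, 56], [186, 115, 64], [192, 123, 71], [183, 112, 65], [170, 107, 62], [169, 105, 60], [176, 111, 61], [72, 49, 31], [87, 60, 35], [87, 57, 35], [82, 54, 32], [83, 52, 29], [84, 55, 37], [105, 87, 54]]
[[301 136   2   2   3]
 [304 136   8   2  10]
 [297 137  18  44 621]
 [304 138   1   1   1]] [[301.667 136.667]
 [307.7   136.2  ]
 [305.754 159.952]
 [304.    138.   ]]
[ 458.884 -255.064   50.   ] [ 438.299 -325.099   50.   ] [ 448.591 -290.082   50.   ] -0.28586847913609176
(300, 137) [ 453.366 -284.6     95.   ]
(314, 137) [ 450.51  -295.597   95.   ]
(299, 166) [ 430.46  -277.406   95.   ]
(313, 166) [ 427.536 -288.665   95.   ]
(313, 180) [ 415.948 -285.592   95.   ]
lip side [ 562.612 -299.192   50.   ] [ 550.503 -345.811   50.   ]
```

```bash
python3 -m creep '[{"hand":1,"tx":0,"ty":0,"tz":0,"spin":1.9},{"hand":1,"tx":0.0193,"ty":-0.0122,"tz":0.02,"spin":0},{"hand":1,"tx":0,"ty":0,"tz":0.05,"spin":0},{"hand":1,"tx":0,"ty":0,"tz":0.05,"spin":0},{"hand":1,"tx":0,"ty":0,"tz":0.045,"spin":0}]'; python3 -m creep '[{"hand":1,"tx":0,"ty":0,"tz":0,"spin":0},{"hand":0.1,"tx":0,"ty":0,"tz":0,"spin":0},{"hand":0,"tx":0,"ty":0,"tz":0,"spin":0},{"hand":0,"tx":0,"ty":0,"tz":0,"spin":0},{"hand":0,"tx":0,"ty":0,"tz":0,"spin":0}]';python3 -m creep '[{"hand":0,"tx":0,"ty":0,"tz":0,"spin":0},{"hand":0,"tx":0,"ty":0,"tz":0,"spin":0}]'
```

```text
time: 2.22
tool_pos: [432.7, -284.5, 74.2]
tcp_rot: [3.142, 0.0, -0.281]
contact_force: [0.3, -0.7, -0.2]
grip_width: 91.8
finger_force: 0.0
time: 2.85
tool_pos: [433.2, -284.9, 76.5]
tcp_rot: [3.141, -0.001, -0.283]
contact_force: [0.6, 0.7, -0.6]
grip_width: 56.7
finger_force: 0.0
time: 3.1
tool_pos: [432.9, -284.6, 75.8]
tcp_rot: [3.142, 0.0, -0.283]
contact_force: [-0.3, -0.4, -0.0]
grip_width: 36.5
finger_force: 0.0
```

```bash
python3 -m creep '[{"hand":0,"tx":0,"ty":0,"tz":0,"spin":0},{"hand":0,"tx":0,"ty":0,"tz":0,"spin":0},{"hand":0,"tx":0,"ty":0,"tz":0,"spin":0},{"hand":0,"tx":0,"ty":0,"tz":0,"spin":0}]';python3 -m creep '[{"hand":0,"tx":0,"ty":0,"tz":-0.005,"spin":0},{"hand":0,"tx":0,"ty":0,"tz":-0.01,"spin":0},{"hand":0,"tx":0,"ty":0,"tz":-0.015,"spin":0},{"hand":0,"tx":0,"ty":0,"tz":-0.015,"spin":0},{"hand":0,"tx":0,"ty":0,"tz":-0.005,"spin":0}]'
python3 - <<'E'
from h import *; from plant import *
c={n:cams.capture(n) for n in ["wrist","side"]}
for n in c:pickle.dump(c[n],open(n+"3.pkl","wb"))
p=proj(c["side"],[500,-305,75]).astype(int);print(p,get_obs()["contact_force"])
a=cv2.resize(c["wrist"]["color"][0:200,200:420],(440,400));y,x=p[1]-50,p[0]-60
b=cv2.resize(c["side"]["color"][max(y,0):y+100,x:x+90],(360,400))
cv2.imwrite("pics/grip.png",np.hstack([a,b])[:,:,::-1])
E
```

```text
time: 3.6
tool_pos: [432.9, -284.6, 75.6]
tcp_rot: [-3.142, 0.0, -0.283]
contact_force: [-0.4, -0.2, -1.2]
grip_width: 13.9
finger_force: 29.9
time: 4.22
tool_pos: [433.5, -285.1, 127.4]
tcp_rot: [3.14, -0.003, -0.283]
contact_force: [0.4, -1.2, -2.1]
grip_width: 13.9
finger_force: 29.9
[338 155] [ 0.21630979  0.14881368 -2.17589815]
```

View pics/grip.png

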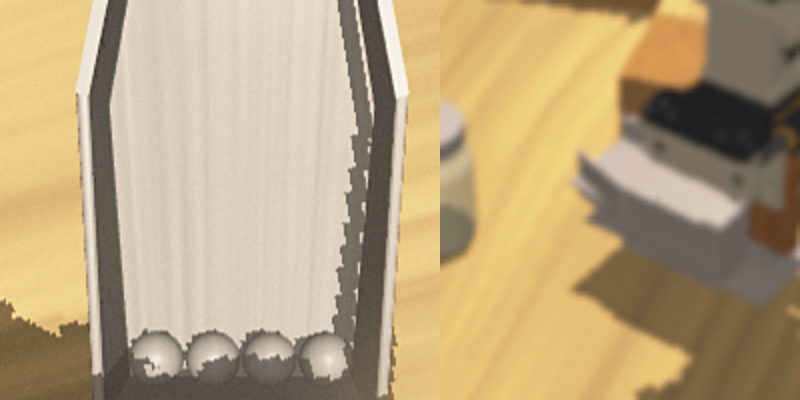

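The scoop is lifted level, with all four balls at the pan's back (wrist crop row ~355). Now I'll raise it, turn to yaw 0 and move over to face the knob.

```bash
python3 -m creep '[{"hand":0,"tx":0,"ty":0,"tz":-0.02,"spin":0},{"hand":0,"tx":0,"ty":0,"tz":-0.03,"spin":0},{"hand":0,"tx":0,"ty":0,"tz":-0.018,"spin":0},{"hand":0,"tx":0,"ty":0,"tz":0,"spin":-5.4},{"hand":0,"tx":0,"ty":0,"tz":0,"spin":-5.4}]';python3 -m creep '[{"hand":0,"tx":0,"ty":0,"tz":0,"spin":-5.4},{"hand":0,"tx":-0.005,"ty":-0.015,"tz":0,"spin":0},{"hand":0,"tx":-0.007,"ty":-0.03,"tz":0,"spin":0},{"hand":0,"tx":-0.008,"ty":-0.035,"tz":0,"spin":0},{"hand":0,"tx":-0.008,"ty":-0.035,"tz":0,"spin":0}]';python3 -m creep '[{"hand":0,"tx":-0.008,"ty":-0.035,"tz":0,"spin":0},{"hand":0,"tx":-0.008,"ty":-0.035,"tz":0,"spin":0},{"hand":0,"tx":-0.008,"ty":-0.035,"tz":0,"spin":0},{"hand":0,"tx":-0.008,"ty":-0.03,"tz":0,"spin":0},{"hand":0,"tx":-0.004,"ty":-0.02,"tz":0,"spin":0}]';python3 -m creep '[{"hand":0,"tx":0,"ty":-0.012,"tz":0,"spin":0},{"hand":0,"tx":0,"ty":-0.004,"tz":0,"spin":0},{"hand":0,"tx":0,"ty":0,"tz":0,"spin":0}]'
python3 - <<'E'
from h import *; from plant import *
print(get_obs()["contact_force"],get_obs()["moment"])
c={n:cams.capture(n) for n in ["wrist","side","scene"]}
for n in c:pickle.dump(c[n],open(n+"4.pkl","wb"))
a=cv2.resize(c["wrist"]["color"][0:250,180:440],(416,400))
p=proj(c["scene"],[480,0,160]).astype(int)
b=cv2.resize(c["scene"]["color"][p[1]-50:p[1]+50,p[0]-20:p[0]+76],(384,400));cv2.imwrite("pics/knob.png",np.hstack([a,b])[:,:,::-1]);print(p)
E
```

```text
time: 4.95
tool_pos: [432.7, -284.4, 193.4]
tcp_rot: [-3.141, 0.001, -0.091]
contact_force: [0.6, -0.2, -2.6]
grip_width: 13.7
finger_force: 29.9
time: 5.58
tool_pos: [403.8, -167.6, 193.3]
tcp_rot: [-3.141, 0.001, -0.003]
contact_force: [-0.0, -0.6, -3.4]
grip_width: 14.1
finger_force: 29.9
time: 6.2
tool_pos: [367.3, -12.7, 193.5]
tcp_rot: [-3.141, 0.001, -0.001]
contact_force: [-0.5, -0.4, -2.5]
grip_width: 13.7
finger_force: 29.9
time: 6.58
tool_pos: [369.0, 1.3, 193.6]
tcp_rot: [3.141, 0.0, -0.0]
contact_force: [0.6, -0.0, -2.3]
grip_width: 13.7
finger_force: 29.9
[ 0.5540362  -0.02253022 -2.34327107] [-0.03341819  0.17227196 -0.02974232]
[334 150]
```

View pics/knob.png

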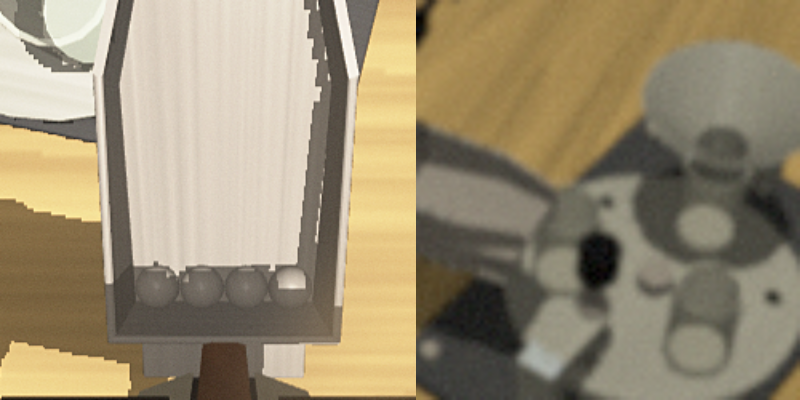

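The balls are still at the back and the lip points at the knob (crop (595,262)). I'll approach until the force rises.

```bash
python3 -m creep '[{"hand":0,"tx":0.006,"ty":0,"tz":0,"spin":0},{"hand":0,"tx":0.01,"ty":0,"tz":0,"spin":0},{"hand":0,"tx":0.008,"ty":0,"tz":0,"spin":0},{"hand":0,"tx":0.002,"ty":0,"tz":0,"spin":0},{"hand":0,"tx":0.002,"ty":0,"tz":0,"spin":0}]';python3 -m creep '[{"hand":0,"tx":0.001,"ty":0,"tz":0,"spin":0},{"hand":0,"tx":0.001,"ty":0,"tz":0,"spin":0}]';python3 -m creep '[{"hand":0,"tx":0.001,"ty":0,"tz":0,"spin":0},{"hand":0,"tx":0.001,"ty":0,"tz":0,"spin":0}]'
```

```text
time: 7.35
tool_pos: [396.9, 1.4, 193.5]
tcp_rot: [-3.142, 0.001, 0.0]
contact_force: [-0.6, -0.1, -2.4]
grip_width: 13.7
finger_force: 29.9
time: 7.6
tool_pos: [398.9, 1.4, 193.7]
tcp_rot: [3.142, 0.0, -0.0]
contact_force: [0.1, 0.3, -2.2]
grip_width: 13.6
finger_force: 29.9
time: 7.85
tool_pos: [400.5, 1.4, 193.6]
tcp_rot: [3.142, 0.001, -0.0]
contact_force: [-4.5, -0.8, -0.3]
grip_width: 13.8
finger_force: 29.9
```

```bash
python3 -m creep '[{"hand":0,"tx":0.001,"ty":0,"tz":-0.002,"spin":0},{"hand":0,"tx":0.001,"ty":0,"tz":-0.002,"spin":0}]';python3 -m creep '[{"hand":0,"tx":0.001,"ty":0,"tz":-0.002,"spin":0},{"hand":0,"tx":0.001,"ty":0,"tz":-0.002,"spin":0}]'
python3 - <<'E'
from h import *; from plant import *
print(get_obs()["contact_force"],get_obs()["moment"])
c=cams.capture("wrist");pickle.dump(c,open("wrist5.pkl","wb"))
# track top wall points / features between wrist4 and 5
A=load("wrist4")["color"];a,b=[cv2.cvtColor(x,cv2.COLOR_RGB2GRAY) for x in(A,c["color"])]
p=np.float32([[239,46],[403,46],[249,208],[391,208],[278,178],[362,178],[245,0+20]]).reshape(-1,1,2)
q,s,e=cv2.calcOpticalFlowPyrLK(a,b,p,None,winSize=(15,15))
print(np.hstack([p[:,0],q[:,0],s]).round(1))
E
```

```text
time: 8.1
tool_pos: [401.9, 1.3, 197.3]
tcp_rot: [3.142, 0.003, -0.0]
contact_force: [-5.1, -1.4, -3.4]
grip_width: 13.7
finger_force: 30.0
time: 8.35
tool_pos: [403.9, 1.4, 201.5]
tcp_rot: [3.142, 0.003, -0.0]
contact_force: [-5.9, -2.1, -2.6]
grip_width: 13.5
finger_force: 30.0
[-5.91836084 -2.13623212 -2.56848208] [-0.26627307  1.34198773 -0.14947664]
[[239.   46.  245.7  30.8   1. ]
 [403.   46.  399.9  79.2   1. ]
 [249.  208.  249.7 211.5   1. ]
 [391.  208.  390.6 206.6   1. ]
 [278.  178.  278.9 172.1   1. ]
 [362.  178.  395.  178.9   1. ]
 [245.   20.  249.8  16.4   1. ]]
```

```bash
cat > tilt.py <<'E'
from h import *
from scipy.optimize import least_squares
# tilt of scoop in hand from wall-bend and back corners matched in wrist pictures
def match(A,B,p,w=13,s=34):
    x,y=map(int,p);t=A[y-w:y+w+1,x-w:x+w+1];y0,x0=max(y-s,0),x-s
    r=cv2.matchTemplate(B[y0:y+s+1,x0:x+s+1],t,cv2.TM_CCOEFF_NORMED);_,v,_,l=cv2.minMaxLoc(r)
    return np.array([x0+l[0]+w,y0+l[1]+w]),v
PTS=[(240,47),(402,45),(250,209),(391,209)]; Z=[50,50,50,50]
def tilt(A,oA,B,oB,verbose=1):
    g=lambda c:cv2.cvtColor(c["color"],cv2.COLOR_RGB2GRAY)
    rel=[plane(A,p,z+oA[2]-75.7)-oA for p,z in zip(PTS,Z)]
    M=[match(g(A),g(B),p) for p in PTS]
    for m,p in zip(M,PTS):print(p,m[0],round(m[1],2))
    f=lambda th:[ (proj(B,oB+np.array([0,0,5])+cv2.Rodrigues(np.array([0,th,0.]))[0]@(r-[0,0,5]))) for r in rel]
    for d in (0,5,10,15,20):print(d,np.round(f(np.radians(d)),0).tolist())
    return M
E
python3 - <<'E'
from tilt import *
tilt(load("wrist4"),np.array([369,1.3,193.6]),load("wrist5"),np.array([403.9,1.4,201.5]))
E
```

```text
(240, 47) [247  31] 0.85
(402, 45) [400  56] 0.73
(250, 209) [251 206] 0.66
(391, 209) [391 207] 0.95
0 [[240.0, 47.0], [402.0, 45.0], [250.0, 209.0], [391.0, 209.0]]
5 [[244.0, 56.0], [398.0, 54.0], [251.0, 213.0], [390.0, 213.0]]
10 [[248.0, 65.0], [394.0, 63.0], [252.0, 217.0], [389.0, 217.0]]
15 [[251.0, 75.0], [391.0, 74.0], [252.0, 222.0], [389.0, 222.0]]
20 [[254.0, 85.0], [387.0, 84.0], [253.0, 227.0], [388.0, 227.0]]
```

```bash
python3 - <<'E'
from h import *; from plant import *
s=cams.capture("side");p=proj(s,[490,0,160]).astype(int);print(p)
im=s["color"][p[1]-50:p[1]+50,p[0]-80:p[0]+40]
a=load("wrist4")["color"][0:250,200:440];b=load("wrist5")["color"][0:250,200:440]
cv2.imwrite("pics/push.png",np.hstack([cv2.resize(x,(240,400),interpolation=1) if 0 else x[:, :] for x in (a,b)]+[cv2.resize(im,(300,250))])[:,:,::-1])
E
```

```text
[293 210]
```

View pics/push.png

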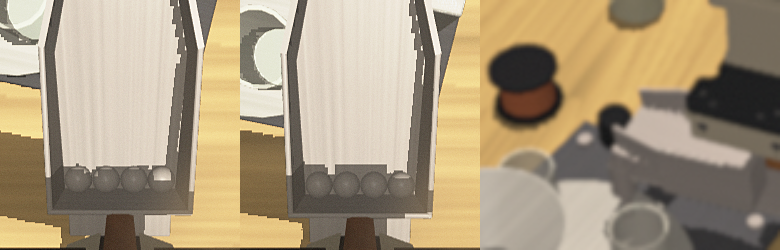

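The wall bend moved from row ~45 to ~53 and the balls from row 180 to 184. The scoop has pivoted about 4.5° in the grip, as computed, so I'll continue to about 9.5°.

```bash
python3 -m creep '[{"hand":0,"tx":0.001,"ty":0,"tz":-0.002,"spin":0},{"hand":0,"tx":0.001,"ty":0,"tz":-0.002,"spin":0},{"hand":0,"tx":0.001,"ty":0,"tz":-0.002,"spin":0}]';python3 -m creep '[{"hand":0,"tx":0.001,"ty":0,"tz":-0.0015,"spin":0},{"hand":0,"tx":0.001,"ty":0,"tz":-0.0015,"spin":0},{"hand":0,"tx":0.0005,"ty":0,"tz":-0.0005,"spin":0}]'
python3 - <<'E'
from h import *; from plant import *
c=cams.capture("wrist");pickle.dump(c,open("wrist6.pkl","wb"));o=get_obs();print(o["tool_pos"],o["contact_force"])
g=lambda c:cv2.cvtColor(c["color"],cv2.COLOR_RGB2GRAY)
for n in "456":
    im=cv2.medianBlur(g(load("wrist"+n)),3)[150:230,240:400]
    C=cv2.HoughCircles(im,cv2.HOUGH_GRADIENT,1,20,param1=80,param2=12,minRadius=11,maxRadius=17)
    print(n,None if C is None else (C[0]+[240,150,0]).round().tolist())
E
```

```text
time: 8.82
tool_pos: [407.0, 1.3, 207.5]
tcp_rot: [3.141, 0.003, -0.0]
contact_force: [-5.4, -0.7, -3.0]
grip_width: 13.9
finger_force: 30.0
time: 9.2
tool_pos: [409.0, 1.4, 210.9]
tcp_rot: [3.142, 0.004, -0.0]
contact_force: [-8.1, -1.2, -0.9]
grip_width: 13.8
finger_force: 30.0
[409.0357013    1.37981101 210.93707994] [-7.5612964  -2.1920947  -1.42421245]
4 [[362.0, 184.0, 15.0]]
5 [[306.0, 184.0, 13.0], [332.0, 184.0, 13.0], [278.0, 184.0, 13.0]]
6 [[280.0, 192.0, 14.0], [360.0, 190.0, 12.0], [306.0, 194.0, 15.0], [332.0, 192.0, 13.0]]
```

The balls' rows went 180 → 191 and they are still at the back, so the tilt is about 9.5°. Next I'll back off gently, rise, and carry the scoop to the funnel.

```bash
python3 -m creep '[{"hand":0,"tx":-0.002,"ty":0,"tz":0,"spin":0},{"hand":0,"tx":-0.002,"ty":0,"tz":-0.003,"spin":0},{"hand":0,"tx":0,"ty":0,"tz":-0.008,"spin":0},{"hand":0,"tx":0,"ty":0,"tz":-0.011,"spin":0},{"hand":0,"tx":0,"ty":0,"tz":-0.011,"spin":0}]';python3 -m creep '[{"hand":0,"tx":0,"ty":0,"tz":-0.008,"spin":0},{"hand":0,"tx":0,"ty":0,"tz":-0.002,"spin":0},{"hand":0,"tx":0.001,"ty":-0.004,"tz":0,"spin":0},{"hand":0,"tx":0.002,"ty":-0.01,"tz":0,"spin":0},{"hand":0,"tx":0.003,"ty":-0.016,"tz":0,"spin":0}]';python3 -m creep '[{"hand":0,"tx":0.003,"ty":-0.02,"tz":0,"spin":0},{"hand":0,"tx":0.003,"ty":-0.02,"tz":0,"spin":0},{"hand":0,"tx":0.003,"ty":-0.02,"tz":0,"spin":0},{"hand":0,"tx":0.003,"ty":-0.02,"tz":0,"spin":0},{"hand":0,"tx":0.003,"ty":-0.018,"tz":0,"spin":0}]';python3 -m creep '[{"hand":0,"tx":0.003,"ty":-0.014,"tz":0,"spin":0},{"hand":0,"tx":0.002,"ty":-0.01,"tz":0,"spin":0},{"hand":0,"tx":0.001,"ty":-0.004,"tz":0,"spin":0},{"hand":0,"tx":0,"ty":-0.001,"tz":0,"spin":0}]'
python3 - <<'E'
from h import *; from plant import *
c={n:cams.capture(n) for n in ["wrist","side","scene"]};o=get_obs();print(o["tool_pos"],o["contact_force"],o["moment"])
for n in c:pickle.dump(c[n],open(n+"7.pkl","wb"))
w=c["wrist"]["color"];print("rim proj",proj(c["wrist"],[586.5,159,168]))
p=proj(c["side"],[520,160,190]).astype(int)
b=c["side"]["color"][p[1]-70:p[1]+70,p[0]-90:p[0]+60]
a=w[0:260,180:460]
cv2.imwrite("pics/funnel.png",np.hstack([cv2.resize(a,(420,390)),cv2.resize(b,(380,390))])[:,:,::-1])
E
```

```text
time: 9.88
tool_pos: [406.9, 1.3, 245.4]
tcp_rot: [3.141, -0.001, -0.0]
contact_force: [0.4, 0.0, -3.0]
grip_width: 13.9
finger_force: 30.0
time: 10.5
tool_pos: [412.4, 32.0, 253.8]
tcp_rot: [-3.141, 0.001, -0.001]
contact_force: [-0.5, -0.0, -2.3]
grip_width: 13.8
finger_force: 30.0
time: 11.12
tool_pos: [425.9, 130.1, 253.1]
tcp_rot: [3.14, 0.005, 0.0]
contact_force: [-6.3, -4.0, 1.5]
grip_width: 13.9
finger_force: 30.0
time: 11.62
tool_pos: [429.9, 157.5, 254.0]
tcp_rot: [3.137, 0.009, -0.0]
contact_force: [-14.3, -8.2, 10.8]
grip_width: 17.4
finger_force: 31.3
[429.88776483 157.28642342 254.06226298] [-13.81071135  -8.46966572  10.88778359] [-1.88464603  2.60281069 -0.81967986]
rim proj [317.39624882 -62.76894705]
```

View pics/funnel.png

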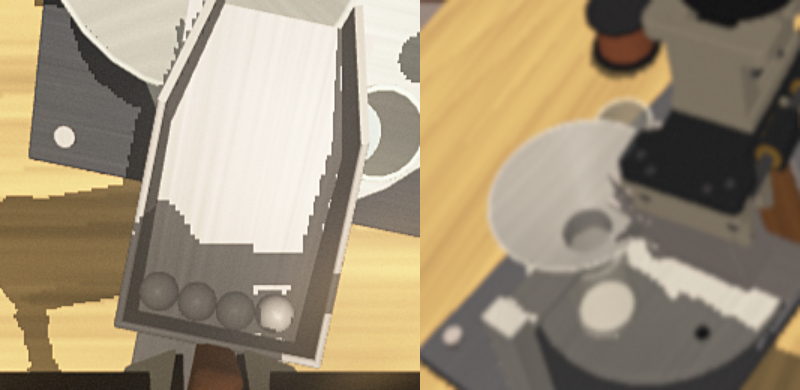

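The lip caught the funnel rim. The force is (-14,-8,+11) and the scoop has yawed ~13° in the grip, but the balls are still at the back (row ~310 in the crop). I'll lift off gently to unload.

```bash
python3 -m creep '[{"hand":0,"tx":0,"ty":0.001,"tz":-0.003,"spin":0},{"hand":0,"tx":0,"ty":0.002,"tz":-0.004,"spin":0},{"hand":0,"tx":0,"ty":0.002,"tz":-0.004,"spin":0}]';python3 -m creep '[{"hand":0,"tx":0,"ty":0.002,"tz":-0.006,"spin":0},{"hand":0,"tx":0,"ty":0.002,"tz":-0.006,"spin":0},{"hand":0,"tx":0,"ty":0,"tz":-0.006,"spin":0}]'; python3 -m creep '[{"hand":0,"tx":0,"ty":0,"tz":-0.005,"spin":0},{"hand":0,"tx":0,"ty":0,"tz":0,"spin":0}]'
python3 - <<'E'
from h import *; from plant import *
c={n:cams.capture(n) for n in ["wrist","side","scene"]};o=get_obs();print(o["tool_pos"],o["contact_force"],o["moment"])
for n in c:pickle.dump(c[n],open(n+"8.pkl","wb"))
w=c["wrist"]["color"];a=w[0:260,180:460]
p=proj(c["side"],[520,160,210]).astype(int);q=proj(c["scene"],[520,160,210]).astype(int);print(p,q)
b=c["side"]["color"][p[1]-60:p[1]+60,p[0]-90:p[0]+50];d=c["scene"]["color"][q[1]-40:q[1]+50,q[0]-50:q[0]+55]
cv2.imwrite("pics/lift.png",np.hstack([cv2.resize(a,(300,279)),np.zeros((279,0,3),np.uint8),cv2.resize(b,(250,279)),cv2.resize(d,(250,279))])[:,:,::-1])
im=cv2.medianBlur(cv2.cvtColor(w,cv2.COLOR_RGB2GRAY),3)[130:240,220:420]
print(cv2.HoughCircles(im,cv2.HOUGH_GRADIENT,1,20,param1=80,param2=12,minRadius=11,maxRadius=17)+[220,130,0])
E
```

```text
time: 12.15
tool_pos: [432.4, 153.0, 264.3]
tcp_rot: [3.14, 0.004, -0.0]
contact_force: [-1.2, -4.0, -4.5]
grip_width: 15.8
finger_force: 30.0
time: 12.52
tool_pos: [433.4, 149.7, 283.5]
tcp_rot: [-3.141, 0.0, 0.0]
contact_force: [0.3, 0.2, -5.9]
grip_width: 13.8
finger_force: 30.0
time: 12.78
tool_pos: [434.3, 149.6, 289.3]
tcp_rot: [-3.141, -0.003, 0.0]
contact_force: [0.7, -0.6, -2.5]
grip_width: 14.1
finger_force: 30.0
[433.67136358 149.3982796  288.40644041] [-0.27824077  0.93892438 -2.24975883] [0.02900267 0.02941442 0.01622084]
[239 247] [373 105]Traceback (most recent call last):
  File "<stdin>", line 9, in <module>
TypeError: unsupported operand type(s) for +: 'NoneType' and 'list'
```

View pics/lift.png

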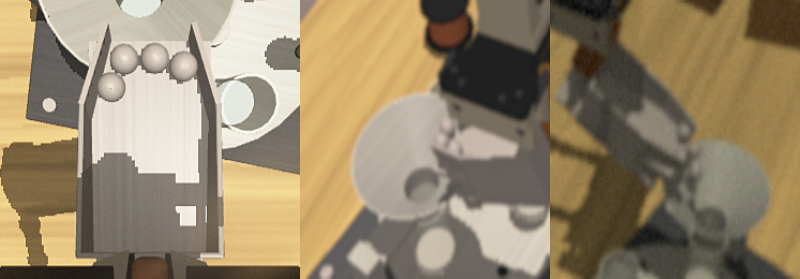

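The balls are now rolling toward the lip (crop ~(110..185, 58..88)), so the tilt is past 12°. I'll compute where the lip is relative to the mouth before any more time passes.

```bash
python3 - <<'E'
from h import *
np.set_printoptions(precision=1,suppress=True)
W=load("wrist8");piv=np.array([433.7,149.4,293.5])
for p in [(264,37),(362,47),(313,42)]:
    o,d=ray(W,p)
    zs=np.arange(150,300,1.);X=np.array([o+d*(z-o[2])/d[2] for z in zs]);r=X-piv;rr=np.hypot(r[:,0],r[:,2]);
    for i in np.where(np.diff(np.sign(rr-146.4)))[0]: print(p,X[i],"tilt",np.degrees(np.arctan2(-r[i,2],r[i,0]))-18.3)
for b in [(124,58),(154,57),(183,67),(111,87)]:
    u=(180+b[0]*280/300,b[1]*260/279);print([plane(W,u,z) for z in(205,225)])
S=load("side8");print(proj(W,[586.5,159,168]),proj(W,[586.5-63,159,168]))
E
```

```text
(264, 37) [542.4 184.8 195. ] tilt 23.876502428342956
(362, 47) [537.3 123.3 189. ] tilt 26.93852654279387
(313, 42) [539.9 154.5 192. ] tilt 25.39745411187015
[array([531.7, 164.7, 205. ]), array([529.8, 163.4, 225. ])]
[array([532.2, 147.9, 205. ]), array([530.3, 148.1, 225. ])]
[array([526.9, 131.5, 205. ]), array([525.5, 133.1, 225. ])]
[array([516.2, 172.4, 205. ]), array([515.7, 170.5, 225. ])]
[306.5 -29.8] [307.4  71.5]
```

The lip is at about (540,154,192), already ~12 mm inside the mouth. I'll move it further in as the balls roll out.

```bash
python3 -m creep '[{"hand":0,"tx":0.01,"ty":-0.003,"tz":0,"spin":0},{"hand":0,"tx":0.01,"ty":-0.003,"tz":0,"spin":0},{"hand":0,"tx":0.004,"ty":-0.002,"tz":0,"spin":0},{"hand":0,"tx":0,"ty":0,"tz":0,"spin":0},{"hand":0,"tx":0,"ty":0,"tz":0,"spin":0}]';python3 -m creep '[{"hand":0,"tx":0,"ty":0,"tz":0,"spin":0},{"hand":0,"tx":0,"ty":0,"tz":0,"spin":0},{"hand":0,"tx":0,"ty":0,"tz":0,"spin":0},{"hand":0,"tx":0,"ty":0,"tz":0,"spin":0},{"hand":0,"tx":0,"ty":0,"tz":0,"spin":0}]'
python3 - <<'E'
from h import *; from plant import *
c={n:cams.capture(n) for n in ["wrist","side","scene"]};o=get_obs();print(o["tool_pos"],o["contact_force"],o["moment"])
for n in c:pickle.dump(c[n],open(n+"9.pkl","wb"))
# jar pixels under the funnel, compare before/after; balls in pan by bright round spots
for n in ["side","scene"]:
    a,b=load(n+"0"),c[n]
    p=proj(b,[586.5,159,45]).astype(int);print(n,p)
    f=lambda q:cv2.cvtColor(q["color"],cv2.COLOR_RGB2GRAY)[p[1]-12:p[1]+10:2,p[0]-12:p[0]+13:2]
    print(f(a));print(f(b))
im=cv2.medianBlur(cv2.cvtColor(c["wrist"]["color"],cv2.COLOR_RGB2GRAY),3)[0:240,240:400]
print(im[20:240:10,10:150:8])
E
```

```text
time: 13.55
tool_pos: [457.3, 157.4, 288.1]
tcp_rot: [3.141, 0.0, -0.0]
contact_force: [0.6, -0.3, -1.7]
grip_width: 13.9
finger_force: 30.0
time: 14.18
tool_pos: [457.4, 157.4, 288.2]
tcp_rot: [3.142, -0.0, -0.0]
contact_force: [0.5, 0.1, -1.9]
grip_width: 13.9
finger_force: 30.0
[457.46118904 157.36713626 288.18817177] [-0.18027811 -0.1253995  -1.94325913] [0.01507521 0.03140093 0.02094754]
side [222 290]
[[159 158 160 168 162 175 154 137 133 147 121 125 185]
 [174 165 147 141 136 117 120 135 139 122 112 104 120]
 [116 109 104 119 129 132 138 134 122 116 114 105 102]
 [102  96 110 126 127 126 130 135 137 133 121 107 102]
 [ 96 102 110 112 121 156 180 187 189 186 175 144 105]
 [104 106 108 127 174 192 194 192 191 191 191 185 138]
 [105 107 111 167 194 193 192 192 191 190 189 189 171]
 [104 106 133 190 193 192 192 192 192 190 190 190 179]
 [103 107 157 193 192 192 192 193 191 191 190 190 175]
 [102 106 157 193 192 192 193 193 192 191 190 190 147]
 [103 103 142 190 193 193 193 192 192 192 191 173 117]]
[[159 158 149 150 144 163 139 115 131 147 121 125 185]
 [174 166 147 142 136 119 12
[... 2701 characters left out ...]
238 237 239 128  86 191]
 [106  88 109 127 123 128 129 236 235 235 236 236 238 238 239 129  85 195]
 [104  73  96 126 123 128 127 125 182 181 181 185 240 238 240 128  89 204]
 [ 93  68  96 123 120 127 125 124 128 127 128 129 187 184 187 130  92 199]
 [109  72  83 120 121 123 122 123 125 124 127 129 130 132 131 130  98 204]
 [109  66  82 121 118 123 121 120 124 122 125 126 124 126 127 129 100 126]
 [206  67  68 119 118 121 120 117 121 120 122 125 130 237 240 128 103 127]
 [194  69  70 116 116 119 117 116 120 117 120 123 131 235 238 129 103 189]
 [208  68  66 114 114 116 112 114 115 117 118 121 124 124 127 125  99 200]
 [161  70  68 112 113 116 111 109 114 114 114 117 119 118 122 121  93 198]]
```

The pan is empty and the jar floor is partly covered in both cameras. Next I'll carry the empty scoop back to its free spot and check the jar without the arm in the way.

```bash
python3 -m creep '[{"hand":0,"tx":-0.01,"ty":0,"tz":-0.01,"spin":0},{"hand":0,"tx":-0.01,"ty":0.02,"tz":-0.005,"spin":0},{"hand":0,"tx":-0.004,"ty":0.04,"tz":0,"spin":0},{"hand":0,"tx":0,"ty":0.05,"tz":0,"spin":0},{"hand":0,"tx":0,"ty":0.05,"tz":0,"spin":0}]';python3 -m creep '[{"hand":0,"tx":0,"ty":0.05,"tz":0,"spin":0},{"hand":0,"tx":0,"ty":0.05,"tz":0,"spin":0},{"hand":0,"tx":0,"ty":0.05,"tz":0,"spin":0},{"hand":0,"tx":0,"ty":0.05,"tz":0,"spin":0},{"hand":0,"tx":0,"ty":0.045,"tz":0,"spin":0}]';python3 -m creep '[{"hand":0,"tx":0,"ty":0.027,"tz":0,"spin":0},{"hand":0,"tx":0,"ty":0.01,"tz":0,"spin":5.4},{"hand":0,"tx":0,"ty":0,"tz":0,"spin":5.4},{"hand":0,"tx":0,"ty":0,"tz":0,"spin":5.4},{"hand":0,"tx":0,"ty":0,"tz":0,"spin":0}]'
python3 - <<'E'
from h import *; from plant import *
np.set_printoptions(linewidth=250)
c={n:cams.capture(n) for n in ["wrist","side","scene"]};o=get_obs();print(o["tool_pos"],o["tcp_rot"])
for n in c:pickle.dump(c[n],open(n+"10.pkl","wb"))
for n in ["side","scene"]:
    a,b=load(n+"0"),c[n];g=lambda q:cv2.GaussianBlur(q["color"],(3,3),0).astype(int)
    d=(np.abs(g(a)-g(b)).max(2)>25).astype(np.uint8)
    p=proj(b,[572,90,30]);k,l,s,ce=cv2.connectedComponentsWithStats(d)
    for i in range(1,k):
        if s[i,4]>5:print(n,s[i],ce[i].round(),plane(b,ce[i],40).round())
    p=proj(b,[586.5,159,42]).astype(int);print(n,p);r=13
    print(cv2.cvtColor(b["color"],cv2.COLOR_RGB2GRAY)[p[1]-r:p[1]+r+2,p[0]-r:p[0]+r+2])
E
```

```text
time: 14.95
tool_pos: [432.8, -3.7, 304.1]
tcp_rot: [3.141, -0.001, 0.001]
contact_force: [0.1, -0.4, -1.4]
grip_width: 13.6
finger_force: 30.0
time: 15.58
tool_pos: [432.9, -249.1, 304.1]
tcp_rot: [3.141, -0.001, -0.001]
contact_force: [0.1, 0.6, -1.8]
grip_width: 13.7
finger_force: 30.0
time: 16.2
tool_pos: [433.2, -284.4, 303.9]
tcp_rot: [3.141, -0.001, -0.282]
contact_force: [0.8, -0.1, -2.0]
grip_width: 13.5
finger_force: 30.0
[ 433.34268142 -284.40256009  303.58285842] [ 3.14134929e+00 -3.48033243e-04 -2.80978638e-01]
side [ 319    0   87  127 5508] [361.  65.] [ 612. -870.   40.]
side [358   0  24   4  74] [371.   1.] [  761. -1487.    40.]
side [440   0  16  66 648] [445.  25.] [  388. -1323.    40.]
side [450   0  16  52 385] [457.  23.] [  344. -1364.    40.]
side [ 513    0   48   99 2567] [536.  41.] [   33. -1282.    40.]
side [450  57   5  10  24] [452.  62.] [  309. -1007.    40.]
side [442  65  11  11  88] [447.  70.] [ 316. -935.   40.]
side [442  79   8  20 132] [445.  88.] [ 301. -809.   40.]
side [540  80   4   3   9] [542.  81.] [   3. -966.   40.]
side [ 492   9
[... 8371 characters left out ...]
  77  65]
 [151 138 122 102  85  77  72  72  67  76  76  77  92  88  90  90  82  73  74  74  75  76  74  78  78  70  76  77]
 [143 147 143 123 116 100  91  78  77  77  80  83  91  93  88  87  81  76  73  79  71  75  72  77  75  69  73  79]
 [143 145 142 139 137 129 119 101  91  97  99 105 113 116 111 106 100  93  84  76  71  74  74  79  83  87  92 106]
 [141 143 138 139 143 145 140 134 125 120 120 121 118 119 118 113 104 101  98  99  88  90  89  95 106 118 124 139]
 [141 138 143 144 140 153 152 151 141 128 117 117 109 109 114 108 109 104 108 117 121 123 123 130 134 142 147 150]
 [140 144 144 142 136 145 154 147 132 119 108 110 104 110 111 107 106 103 111 127 139 146 143 141 147 150 152 152]]
```

The only changes on the station are in the jar, and the pan is empty. Now I'll set the scoop down: the lip touches first and the scoop pivots flat in the grip.

```bash
python3 -m creep '[{"hand":0,"tx":0,"ty":0,"tz":0.04,"spin":0},{"hand":0,"tx":0,"ty":0,"tz":0.06,"spin":0},{"hand":0,"tx":0,"ty":0,"tz":0.06,"spin":0},{"hand":0,"tx":0,"ty":0,"tz":0.03,"spin":0},{"hand":0,"tx":0,"ty":0,"tz":0.006,"spin":0}]';python3 -m creep '[{"hand":0,"tx":0,"ty":0,"tz":0.005,"spin":0},{"hand":0,"tx":0,"ty":0,"tz":0.005,"spin":0},{"hand":0,"tx":0,"ty":0,"tz":0.005,"spin":0}]';python3 -m creep '[{"hand":0,"tx":0,"ty":0,"tz":0.005,"spin":0},{"hand":0,"tx":0,"ty":0,"tz":0.005,"spin":0},{"hand":0,"tx":0,"ty":0,"tz":0.003,"spin":0}]'
```

```text
time: 16.98
tool_pos: [429.1, -282.4, 106.7]
tcp_rot: [-3.139, 0.011, -0.28]
contact_force: [-15.5, 4.8, 23.1]
grip_width: 13.4
finger_force: 30.0
time: 17.35
tool_pos: [432.3, -284.4, 93.7]
tcp_rot: [3.141, 0.001, -0.281]
contact_force: [-8.7, 2.8, 11.5]
grip_width: 13.8
finger_force: 30.0
time: 17.73
tool_pos: [432.8, -284.5, 80.1]
tcp_rot: [3.141, 0.001, -0.281]
contact_force: [-6.1, 0.4, 7.4]
grip_width: 14.0
finger_force: 30.0
```

```bash
python3 -m creep '[{"hand":0,"tx":0,"ty":0,"tz":0.003,"spin":0},{"hand":0,"tx":0,"ty":0,"tz":0.001,"spin":0}]';python3 -m creep '[{"hand":0,"tx":0,"ty":0,"tz":0.001,"spin":0},{"hand":0,"tx":0,"ty":0,"tz":0,"spin":0}]';
python3 - <<'E'
from h import *; from plant import *
np.set_printoptions(precision=1,suppress=True)
c=cams.capture("wrist");pickle.dump(c,open("wrist11.pkl","wb"));A=load("wrist3")
g=lambda q:cv2.cvtColor(q["color"],cv2.COLOR_RGB2GRAY)
a,b=g(A),g(c)
# pan features fixed in hand: compare lifted (level) picture with now
for p in [(250,47),(394,47),(251,185),(390,185)]:
    x,y=p;w=14;s=40;t=a[max(y-w,0):y+w,x-w:x+w];y0=max(y-s,0)
    r=cv2.matchTemplate(b[y0:y+s,x-s:x+s],t,cv2.TM_CCOEFF_NORMED);_,v,_,l=cv2.minMaxLoc(r);print(p,l[0]+x-s+w,l[1]+y0+w,round(v,2))
E
```

```text
time: 17.98
tool_pos: [432.9, -284.6, 76.0]
tcp_rot: [3.141, 0.001, -0.281]
contact_force: [-5.6, 1.9, 7.5]
grip_width: 13.7
finger_force: 30.0
time: 18.23
tool_pos: [433.1, -284.7, 75.1]
tcp_rot: [3.141, 0.0, -0.281]
contact_force: [-4.6, 1.7, 5.8]
grip_width: 14.4
finger_force: 30.0
(250, 47) 251 73 0.87
(394, 47) 381 29 0.79
(251, 185) 250 187 0.94
(390, 185) 392 159 0.87
```

```bash
python3 -m creep '[{"hand":0,"tx":0,"ty":0,"tz":0.001,"spin":0},{"hand":0,"tx":0,"ty":0,"tz":0.001,"spin":0}]';python3 -m creep '[{"hand":0,"tx":0,"ty":0,"tz":0.001,"spin":0},{"hand":0,"tx":0,"ty":0,"tz":0.001,"spin":0}]';python3 -m creep '[{"hand":0,"tx":0,"ty":0,"tz":0.001,"spin":0},{"hand":0,"tx":0,"ty":0,"tz":0.001,"spin":0}]' | grep -A3 tool; python3 - <<'E'
from plant import *; print(get_obs()["moment"])
E
```

```text
time: 18.52
tool_pos: [433.1, -284.7, 73.2]
tcp_rot: [3.141, 0.0, -0.281]
contact_force: [-6.3, 1.2, 7.3]
grip_width: 14.0
finger_force: 30.0
time: 18.77
tool_pos: [433.1, -284.7, 72.8]
tcp_rot: [3.141, -0.0, -0.281]
contact_force: [-10.4, 6.1, 28.7]
grip_width: 13.6
finger_force: 30.0
tool_pos: [433.2, -284.7, 72.6]
tcp_rot: [3.14, -0.001, -0.281]
contact_force: [-12.6, 8.6, 42.1]
grip_width: 13.8
[ 1.52429542  2.09721682 -0.02266992]
```

The force jumped at z≈72.8, so the base is flat on the bench. I'll relax and release.

```bash
python3 -m creep '[{"hand":0,"tx":0,"ty":0,"tz":-0.003,"spin":0},{"hand":0.25,"tx":0,"ty":0,"tz":0,"spin":0},{"hand":0.5,"tx":0,"ty":0,"tz":0,"spin":0},{"hand":0.5,"tx":0,"ty":0,"tz":0,"spin":0},{"hand":0.7,"tx":0,"ty":0,"tz":0,"spin":0}]';python3 -m creep '[{"hand":0.9,"tx":0,"ty":0,"tz":0,"spin":0},{"hand":1,"tx":0,"ty":0,"tz":-0.02,"spin":0},{"hand":1,"tx":0,"ty":0,"tz":-0.05,"spin":0},{"hand":1,"tx":0,"ty":0,"tz":-0.05,"spin":0},{"hand":1,"tx":0,"ty":0,"tz":-0.05,"spin":0}]'
python3 - <<'E'
from h import *; from plant import *
np.set_printoptions(precision=2,suppress=True)
c={n:cams.capture(n) for n in ["wrist","side","scene"]}
for n in c:pickle.dump(c[n],open(n+"12.pkl","wb"))
# handle top / whole-scoop match with the initial picture (same spot)
for n,r in [("scene",(255,228,70,70)),("side",(305,145,70,55))]:
    x,y,w,h=r;a=cv2.cvtColor(load(n+"0")["color"],cv2.COLOR_RGB2GRAY)[y:y+h,x:x+w];b=cv2.cvtColor(c[n]["color"],cv2.COLOR_RGB2GRAY)[y-12:y+h+12,x-12:x+w+12]
    m=cv2.matchTemplate(b,a,cv2.TM_CCOEFF_NORMED);print(n,cv2.minMaxLoc(m))
W=c["wrist"];hsv=cv2.cvtColor(W["color"],cv2.COLOR_RGB2HSV)
m=cv2.inRange(hsv,(4,140,50),(15,255,255));k,l,s,ce=cv2.connectedComponentsWithStats(m)
for i in range(1,k):
    if s[i,4]>200:print(s[i],ce[i],plane(W,ce[i],95))
print(get_obs()["tool_pos"], proj(W,[433,-285,95]))
E
```

```text
time: 19.65
tool_pos: [433.4, -284.6, 70.9]
tcp_rot: [-3.141, 0.0, -0.283]
contact_force: [-0.4, 0.8, -0.0]
grip_width: 48.2
finger_force: 0.0
time: 20.27
tool_pos: [433.2, -284.5, 242.8]
tcp_rot: [3.142, 0.0, -0.283]
contact_force: [0.8, 1.1, 0.7]
grip_width: 91.5
finger_force: 0.0
scene (0.035014558583498, 0.5211675763130188, (19, 24), (9, 8))
side (-0.06773877143859863, 0.8268473744392395, (9, 0), (16, 14))
[537  88  34  19 351] [554.94  95.99] [ 450.05 -482.78   95.  ]
[312 175  16  42 539] [320.09 197.58] [ 421.08 -280.78   95.  ]
[ 434.36 -285.42  243.84] [320.95 183.37]
```

```bash
python3 - <<'E'
from h import *
np.set_printoptions(precision=1,suppress=True,linewidth=200)
def blob(n,x0,y0,x1,y1):
    im=load(n)["color"];h=cv2.cvtColor(im,cv2.COLOR_RGB2HSV);m=cv2.inRange(h,(3,130,40),(14,255,255));q=np.zeros_like(m);q[y0:y1,x0:x1]=m[y0:y1,x0:x1]
    k,l,s,c=cv2.connectedComponentsWithStats(q);i=1+s[1:,4].argmax();r=cv2.minAreaRect(np.argwhere(l==i)[:,::-1].astype(np.float32));print(n,s[i],c[i],r);return c[i]
for t in "0","12":
    s=blob("scene"+t,255,225,285,255);d=blob("side"+t,345,148,385,195);print(tri((load("scene"+t),s),(load("side"+t),d)))
# best alignment of pan in side view with shift, small patches: lip end vs back end
a,b=[cv2.cvtColor(load(n)["color"],cv2.COLOR_RGB2GRAY) for n in("side0","side12")]
for x,y in [(318,157),(330,152),(330,175),(350,188)]:
    t=a[y-9:y+9,x-9:x+9];r=cv2.matchTemplate(b[y-24:y+24,x-24:x+24],t,5);_,v,_,l=cv2.minMaxLoc(r);print((x,y),l[0]-15,l[1]-15,round(v,2))
E
```

```text
scene0 [264 233  10  17  71] [268.2 241.6] ((268.4117736816406, 240.64706420898438), (16.97749137878418, 7.276068687438965), 75.96376037597656)
side0 [355 158  12  25 233] [360.5 169.9] ((360.4668884277344, 169.99777221679688), (10.37696361541748, 23.747283935546875), 3.814074993133545)
[ 431.2 -283.    62. ]
scene12 [259 229  12  18  74] [264.3 237.5] ((264.6000061035156, 237.20001220703125), (17.716569900512695, 8.06893253326416), 74.74488067626953)
side12 [359 160  13  25 244] [365.  171.9] ((364.9999694824219, 172.0), (11.157184600830078, 23.841140747070312), 3.3664605617523193)
[ 417.  -277.9   63.7]
(318, 157) 3 2 0.98
(330, 152) 3 2 0.95
(330, 175) 3 2 0.99
(350, 188) -15 1 0.67
```

The scoop stands upright: its picture is a pure (3,2) px shift with the same handle angle, about 12 mm from before. Now I'll look straight down the funnel with the wrist camera to count balls, on the way to the knob.

```bash
python3 -m creep '[{"hand":1,"tx":0,"ty":0,"tz":-0.058,"spin":0},{"hand":1,"tx":0,"ty":0,"tz":0,"spin":-8.1},{"hand":1,"tx":0,"ty":0,"tz":0,"spin":-8.1},{"hand":1,"tx":0.01,"ty":-0.055,"tz":0,"spin":0},{"hand":1,"tx":0.01,"ty":-0.055,"tz":0,"spin":0}]';python3 -m creep '[{"hand":1,"tx":0.01,"ty":-0.055,"tz":0,"spin":0},{"hand":1,"tx":0.01,"ty":-0.055,"tz":0,"spin":0},{"hand":1,"tx":0.01,"ty":-0.055,"tz":0,"spin":0},{"hand":1,"tx":0.01,"ty":-0.055,"tz":0,"spin":0},{"hand":1,"tx":0.01,"ty":-0.055,"tz":0,"spin":0}]' >/dev/null;python3 -m creep '[{"hand":1,"tx":0.01,"ty":-0.055,"tz":0,"spin":0},{"hand":1,"tx":0,"ty":0,"tz":0,"spin":0},{"hand":1,"tx":0,"ty":0,"tz":0,"spin":0}]'
python3 - <<'E'
from h import *; from plant import *
np.set_printoptions(linewidth=260)
W=cams.capture("wrist");pickle.dump(W,open("wrist13.pkl","wb"))
p=proj(W,[586.5,159,42]);q=proj(W,[586.5,159,168]);print(p,q,proj(W,[586.5+17,159,42])-p)
g=cv2.cvtColor(W["color"],cv2.COLOR_RGB2GRAY);x,y=p.astype(int);r=28
print(g[max(y-r,0):y+r:2,x-r:x+r:2])
E
```

```text
time: 21.05
tool_pos: [452.9, -173.5, 297.2]
tcp_rot: [-3.14, 0.003, -0.002]
contact_force: [0.3, 0.1, -1.0]
grip_width: 92.1
finger_force: 0.0
time: 22.05
tool_pos: [512.9, 155.1, 297.7]
tcp_rot: [3.141, 0.003, 0.001]
contact_force: [-0.1, -0.9, 0.0]
grip_width: 92.2
finger_force: 0.0
[316.50022409  91.66122567] [315.24907897  93.31328413] [ -0.02368002 -16.59618586]
[[169 167 166 170 167 165 164 164 165 163 155 158 161 154 159 156 154 154 152 150 153 148 154 153 152 154 149 148]
 [170 170 168 168 167 168 167 167 165 166 159 158 161 161 160 158 155 159 159 151 153 153 148 151 149 151 153 142]
 [176 171 174 172 167 168 171 166 169 164 164 160 159 159 160 156 156 152 162 155 159 155 150 149 154 151 151 154]
 [174 169 172 173 169 167 166 160 163 162 158 154 160 159 157 154 156 158 157 156 155 157 154 153 155 154 149 150]
 [175 171 168 167 165 162 166 167 167 166 169 161 124 106  90  98 104 130 162 156 157 154 152 152 154 155 153 156]
 [169 172 168 169 170 167 175 164 173 155 102  73  61  59  70  64  64  72  69  95 155 152 152 157 156 158 157 154]
 [175 176 170 173 173 179 174 182 123  
[... 1791 characters left out ...]
 159 156]
 [178 175 181 180 179 188  97  91 187 214 213 216 213 208 215 211 219 143  63  74  71  73  75  95 169 167 160 158]
 [181 176 179 177 180 181 179  78  95 148 222 214 213 212 209 211 213 221 213 206 105  75  86 175 165 157 165 163]
 [177 176 179 175 180 177 180 182  83  96 102 164 224 216 220 219 221 224 172 100  74  84 170 165 161 159 161 168]
 [174 180 180 177 176 179 176 178 183 140  85  89  80 127 119 123 101  76  77  70 144 177 164 164 169 167 159 164]
 [178 181 178 172 172 176 179 178 184 184 180 158  98  77  74  86  75  89 150 167 167 166 169 166 161 168 163 165]
 [175 177 176 178 178 180 183 181 184 183 185 182 188 182 178 173 180 179 170 169 167 166 166 166 162 166 162 160]]
```

The view down the outlet shows four balls lying in the jar (four distinct discs around the jar floor). Now to the knob: the fingers must close along the station's x, so yaw ≈ +1.366.

```bash
python3 -m creep '[{"hand":1,"tx":0.0133,"ty":0.0513,"tz":0,"spin":0},{"hand":1,"tx":0.0133,"ty":0.0513,"tz":0,"spin":0},{"hand":1,"tx":0.0133,"ty":0.0503,"tz":0,"spin":0},{"hand":1,"tx":0,"ty":0,"tz":0,"spin":-9.8},{"hand":1,"tx":0,"ty":0,"tz":0,"spin":-9.8}]' >/dev/null;python3 -m creep '[{"hand":1,"tx":0,"ty":0,"tz":0,"spin":-9.8},{"hand":1,"tx":0,"ty":0,"tz":0,"spin":-9.8},{"hand":1,"tx":0,"ty":0,"tz":0,"spin":-9.8},{"hand":1,"tx":0,"ty":0,"tz":0,"spin":-9.8},{"hand":1,"tx":0,"ty":0,"tz":0,"spin":-9.8}]' >/dev/null;python3 -m creep '[{"hand":1,"tx":0,"ty":0,"tz":0,"spin":-9.7},{"hand":1,"tx":0,"ty":0,"tz":0,"spin":0},{"hand":1,"tx":0,"ty":0,"tz":0,"spin":0}]'
python3 - <<'E'
from h import *; from plant import *
W=cams.capture("wrist");pickle.dump(W,open("wrist14.pkl","wb"))
p=proj(W,[553.3,0.7,155]);print("knob pred",p)
g=cv2.cvtColor(W["color"],cv2.COLOR_RGB2GRAY)
m=cv2.inRange(g,0,45);k,l,s,c=cv2.connectedComponentsWithStats(m)
for i in range(1,k):
    if s[i,4]>150:print(s[i],c[i].round(1),plane(W,c[i],155).round(1))
x,y=p.astype(int);print(g[y-40:min(y+40,400):5,x-50:x+50:6])
E
```

```text
time: 23.72
tool_pos: [553.1, 1.6, 299.1]
tcp_rot: [-3.141, 0.0, 1.362]
contact_force: [0.1, 0.0, -0.2]
grip_width: 92.2
finger_force: 0.0
knob pred [320.35947292 186.90236914]
[211  18  18  21 208] [217.7  26.9] [504.1 136.9 155. ]
[304 163  35  25 495] [320.5 173.7] [555.8  11.8 155. ]
[  392   205   248   142 16302] [544.1 291.1] [ 734.1 -139.   155. ]
[    0   237   640   163 44753] [232.9 347.1] [ 437.1 -139.3  155. ]
[[219 220 224 228 217 225 108 108 105 112 233 223 221 221 226 228 221]
 [216 217 224 230 219 225 101 114 109 110 239 226 223 217 222 227 216]
 [220 214 222 228 221 226  88 108  75  75 119 224 221 220 221 223 217]
 [220 214 222 226 219 225  96  71 106 104  69 227 222 220 222 223 220]
 [ 84 218 223 223 217 224 209  34  45  37  34 228 222 218 224 225 230]
 [ 94  92 147 226 217 223  72  41  39  39  35 197 223 220 237  94  96]
 [ 91  87  95  90  86 245  34  46  44  39  39  36 179  92  96  96 100]
 [ 88  95  96  88 102  93  37  37  55  37  57  38  94  98  98  95 103]
 [ 95  86  98  90  93  92  53  51  59  60  54  58  96 100 103  98 103]
 [ 94  92  98  93  97  94  40  58  58  56  59  57  93 100 103 104 103]
 [ 96  92  99  93  96  97  48  54  59  57  60  91  99 100  99 109 106]
 [ 88  95  92  96  93  95  90 231  24  26 238  82 104 102 105 105 109]
 [ 94  96  99  92  91  96  94 220 219 215 226  85 104  99 110 108 116]
 [ 91  97  89  93  96  95  94 219 217 214 222  94 107 105 110 107 118]
 [ 92  89  99  93 101  91  96 216 217 216 223  96 110 111 114 112 120]
 [103 141 143 148 129 168 157 222 212 211 225 187 178 183 184 179 181]]
```

The knob's top face is centred at about (321,187), matching the prediction of (320,187). Next I'll descend and grip.

```bash
python3 -m creep '[{"hand":1,"tx":0,"ty":0,"tz":0.055,"spin":0},{"hand":1,"tx":0,"ty":0,"tz":0.055,"spin":0},{"hand":1,"tx":0,"ty":0,"tz":0.04,"spin":0},{"hand":1,"tx":0,"ty":0,"tz":0.013,"spin":0},{"hand":0,"tx":0,"ty":0,"tz":0,"spin":0}]';python3 -m creep '[{"hand":0,"tx":0,"ty":0,"tz":0,"spin":0},{"hand":0,"tx":0,"ty":0,"tz":0,"spin":0},{"hand":0,"tx":0,"ty":0,"tz":0,"spin":0},{"hand":0,"tx":0,"ty":0,"tz":0,"spin":0},{"hand":0,"tx":0,"ty":0,"tz":0,"spin":0}]';python3 -m creep '[{"hand":0,"tx":0,"ty":0,"tz":0,"spin":0},{"hand":0,"tx":0,"ty":0,"tz":0,"spin":0},{"hand":0,"tx":0,"ty":0,"tz":0,"spin":0}]'
```

```text
time: 24.4
tool_pos: [553.5, 2.3, 136.4]
tcp_rot: [-3.141, 0.0, 1.366]
contact_force: [1.0, -0.4, 0.6]
grip_width: 86.2
finger_force: 0.0
time: 25.02
tool_pos: [553.3, 2.4, 136.3]
tcp_rot: [3.141, 0.0, 1.366]
contact_force: [-0.7, 0.0, -0.5]
grip_width: 36.6
finger_force: 0.0
time: 25.4
tool_pos: [554.6, 2.2, 136.3]
tcp_rot: [3.139, -0.0, 1.366]
contact_force: [5.1, -1.0, -2.7]
grip_width: 29.7
finger_force: 30.0
```

Gripped at 29.7 mm. Now pull straight up.

```bash
python3 -m creep '[{"hand":0,"tx":0,"ty":0,"tz":-0.004,"spin":0},{"hand":0,"tx":0,"ty":0,"tz":-0.006,"spin":0},{"hand":0,"tx":0,"ty":0,"tz":-0.006,"spin":0},{"hand":0,"tx":0,"ty":0,"tz":-0.005,"spin":0}]';python3 -m creep '[{"hand":0,"tx":0,"ty":0,"tz":-0.003,"spin":0},{"hand":0,"tx":0,"ty":0,"tz":-0.001,"spin":0},{"hand":0,"tx":0,"ty":0,"tz":0,"spin":0}]'
```

```text
time: 25.9
tool_pos: [554.5, 2.2, 156.4]
tcp_rot: [3.14, -0.0, 1.366]
contact_force: [8.4, -1.7, -11.0]
grip_width: 29.6
finger_force: 30.0
time: 26.28
tool_pos: [554.5, 2.2, 160.0]
tcp_rot: [3.14, -0.0, 1.366]
contact_force: [6.9, -1.3, -12.2]
grip_width: 29.5
finger_force: 30.0
```

```bash
python3 -m creep '[{"hand":0,"tx":0,"ty":0,"tz":-0.001,"spin":0},{"hand":0,"tx":0,"ty":0,"tz":-0.001,"spin":0},{"hand":0,"tx":0,"ty":0,"tz":0,"spin":0},{"hand":0,"tx":0,"ty":0,"tz":0,"spin":0},{"hand":0,"tx":0,"ty":0,"tz":0,"spin":0}]'; python3 - <<'E'
from h import *; from plant import *
for n in ["side","scene"]:
    c=cams.capture(n);a=load(n+"12");g=lambda q:cv2.cvtColor(q["color"],cv2.COLOR_RGB2GRAY)
    x,y={"side":(330,170),"scene":(290,268)}[n];print(n,np.abs(g(a)[y-15:y+15,x-20:x+20].astype(int)-g(c)[y-15:y+15,x-20:x+20]).mean())
    for p,z in[((565,-323),33)]:pass
    print([proj(c,[554,2,z]).round() for z in(160,180)])
E
```

```text
time: 26.9
tool_pos: [554.5, 2.2, 161.4]
tcp_rot: [3.14, -0.0, 1.366]
contact_force: [9.9, -1.5, -15.1]
grip_width: 29.3
finger_force: 30.0
side 7.9875
[array([265., 204.]), array([264., 197.])]
scene 4.125
[array([360., 159.]), array([361., 154.])]
```

The rise is 25 mm and the force now exceeds the spring's 11 N, so the plunger is at its stop and still gripped. I'll hand in.

```bash
python3 -m creep '[{"hand":0,"tx":0,"ty":0,"tz":0,"spin":0},{"hand":0,"tx":0,"ty":0,"tz":0,"spin":0}]' | grep -E "tool_pos|contact|finger"; python3 -c "
from plant import close_job;print(close_job())"
```

```text
tool_pos: [554.5, 2.2, 161.4]
contact_force: [8.9, -0.8, -15.4]
finger_force: 30.0
the job is handed in; nothing more can be done
None
```

The job is handed in, with no verdict returned: four balls counted in the jar under the funnel, the empty scoop upright on the bench about 12 mm from its start, and the knob still gripped about 25 mm up at its stop; the scoop's lip caught the funnel rim on the way in.

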